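# Moisture check on a coping stone

### The arm

A 6-joint arm with a two-finger parallel gripper is mounted at the origin on the work surface. World frame = base frame: x ahead of the robot, y to its left, z up, the work surface at z = 0. Lengths are in mm, angles in rad, forces in N, time in s.
With the tool pointing down it reaches from about 350 to 975 mm from the base axis. Payload 7.1 kg.
Tool frame: the origin (TCP) lies at the very end of the fingers, on their centre line; the grasp point (between the pads) lies 19 mm behind it; z points along the fingers, y is the direction in which the jaws open and shut (so a half turn about z gives the same grasp; the last joint's range is limited). The gripper opens to 88 mm and grips with 3 to 60 N. Pads are 20 mm wide; open, the fingers measure 115 mm over their backs; the gripper's body (75 mm by 178 mm) begins 61 mm behind the grasp point.
Start: joints at [1.307, 0.423, 1.63, -0, 1.089, -0.019], TCP at [151.445, 606.357, 222.675] pointing down, gripper open.
Joint ranges: [-3, 3], [-0.9, 2.11], [0.09, 2.58], [-1.31, 4.45], [0.11, 2.69], [-2.54, 2.54]. Speed limits (rad/s): [2.39, 2.39, 3.01, 3.14, 3.14, 3.14].

### API

Orientations are given as a rotation vector (axis times angle).
In Python, from workcell import ctrl, imaging gives the robot as it stands. The module is installed in compiled form; this text tells all that it offers.
- The arm moves only by the shell command python3 -m pendant 'ROWS'. ROWS is JSON, a list of rows, each an object with "turn": the turn, a rotation vector about the world's x, y, z in rad, a list of three; "dp": the shift along the world's x, y, z in m, a list of three; "claw": the finger opening in m, from 0 to 0.0878. A call has 1 to 8 rows; each row is the pose to reach, as a shift and turn from the pose commanded when the call began; what a row does not reach only later rows make up. A row lasts 1/10 s, in which the tool goes at most 50 mm and 8.59 degrees, less where a joint would pass 70% of its speed; a pose out of reach is approached as far as the arm can. A call with a gripper value outside its range is refused whole. The fingers move at their own pace and stop on an object; the grip force is fixed at half the most. Time passes only in rows, so rows that repeat a pose let the fingers close. It gives the time, the measured TCP pose, the force and the opening at its end, in the units of the state.
- ctrl.get_obs(): the state, without advancing time (a new reading comes with each control period).
- imaging.get_image(name): name is "scene" or "top"; returns a dict with "pixels" (420x560x3 uint8, blue, green, red), "fov_y" (degrees; the focal length in pixels is half the picture's height over the tangent of half this angle, whatever the lens; pixels are square), "cx", "cy" (the principal point, pixels), "xyz" and "rotation" of the camera in the world. Camera axes: x right, y up, looking along -z (the intrinsics and any distortion apply to the point x, -y, -z); pixel columns grow to the right and rows downward; lengths in mm; the calibration is good to about 2 mm. A picture is of the moment at which its call begins. There is no depth.
- ctrl.close_job(): hands the job in, once; it reports no verdict.
The state is a dict: "t": time; "qpos": joint angles; "qvel": joint speeds; "joint_torque": joint torques, N m; "ee_pos": TCP position; "orientation": TCP orientation; "ft_force": force on the tool from outside, world axes, zero at the start; "moment": the same for the moment, N m; "width": finger opening in mm.
Only numpy, scipy, OpenCV 4.12 (cv2) and the standard library are available. Lean on these libraries where they do the work, as an engineer would, in place of code of your own. Each camera call takes 0.05 s, during which the arm holds its last target.

### The job

The coping stone is due to be sealed and its pencil-ringed test spot has been kept under a plastic hood overnight: lift the hood straight off the stone and stand it, rim down, on the bare table. Then take the moisture meter out of its stand and rest its ball on the middle of the ringed spot, with the meter square to the sloping face and pressed lightly, so that its sprung head sinks in about half way, never hard. Finish still holding it there for the reading, and leave the cans, pail, bottle and stone weight where they are.

Things in the scene. Friction and masses are not known exactly. Their poses are not given: they have to be found in the camera images.
- coping: saddle-back coping stone of grey concrete, fixed: 240 mm wide along its x, 280 mm long along its y; 45 mm thick at its two long edges, rising 12 degrees from both to a ridge 70.5 mm high along the middle. Origin at the centre of its underside, z up. The face with the test spot is the one on its -x side.
- ring: the test spot: a thin pencilled ring 26 mm across with four short ticks, on the coping's -x face, 60 mm out from the ridge and at most 60 mm from mid-length; hidden under the hood at the start. Origin at the ring's centre on the stone's surface; its z axis is the outward square (normal) of the sloping face, 12 degrees off the vertical; its y runs along the ridge.
- hood: round white plastic hood, 92 mm across at its open rim, standing rim down over the test spot, loose, about 90 g, 64 mm high in all: a dome 32 mm high, then a short stem with a round knob 26 mm across, from 40 to 64 mm above the rim. Origin at the centre of the rim plane, z along its axis towards the knob. At the start its z is square to the sloping face.
- hood_knob (a point): point on the hood's axis inside the knob, 56 mm above the rim, 24 mm above the dome's top
- stand: fixed stand of the meter: flat rubber foot 90 x 110 x 10 mm with an upright grey pocket 40 mm (x) by 54 mm (y), 80 mm high, open at the top. Origin at the centre of its underside. The meter is drawn straight up by 35 mm to clear it with its housing, by 70 mm to clear it with its ball.
- meter: hand-held moisture meter, about 200 g, standing loose and upright in the pocket, ball down, 2 mm play each side: black housing 26 mm (x) by 40 mm (y) by 115 mm (z) with a small blank display near the top of its +x face, and below it a sprung steel head with a ball. Origin at the centre of the housing's underside, 54 mm above the table in the stand; z runs up the housing, away from the ball. The top 89 mm of the housing stand out of the pocket.
- meter_grip (a point): point on the meter's axis, 88 mm above its origin (27 mm below the top of the housing), 126 mm above the ball's tip when the head is out; a good place to hold it across the 40 mm width (along the meter's y) or the 26 mm thickness
- ball_tip (a point): lowest point of the steel ball (20 mm across) on the meter's axis, 38 mm below the meter's origin when the head is out; moves with the head
- head (a joint): travel of the sprung head into the housing, m: 0 fully out, 0.012 fully in, where it stops hard. About 1 N starts it moving and each further mm takes 0.5 N: 4 N at half travel, 7 N fully in.
- set_down (a point): point on the table top, middle of a stretch of bare table at least 180 mm across where the hood can be stood
- can_a: crumpled gold drink can, 66 mm across, 70 mm high, upright, empty; origin under its centre; not to be moved
- can_b: crumpled gold drink can, 66 mm across, squashed to 44 mm high; origin under its centre; not to be moved
- can_c: crumpled gold drink can, 66 mm across, 90 mm high; origin under its centre; not to be moved
- pail: pink plastic pail, 180 mm across, 155 mm high; origin under its centre; not to be moved
- bottle: green glass bottle with a steel cap, 62 mm across, 190 mm high; origin under its centre; not to be moved
- weight: round grey stone weight, 88 mm across, 44 mm high; origin under its centre; not to be moved
Things that resemble listed ones, but are neither listed nor needed, are in the scene too. There is more than one size of the meter; the one meant has the size given above.

How it is judged:
By the outcome, as a careful person would: the job done as asked, in the order asked, and still so for the second after the job is handed in, while the arm keeps its last pose, push and grip.
It also fails if it takes over 67 s, if anything falls off the work surface, if the arm or the gripper's body presses on something with over 40 N, if the wrist force passes 120 N, or if a joint passes its speed limit or range.

## Working session

There is one attempt and no reset: what is moved stays moved. The work goes in short steps, Python scripts to look and compute and a shell command to move; the robot and the scene stay as the last step left them, time stands still between calls to the robot, and variables do not carry over. Pictures are saved under pics/ and viewed, and the job is handed in when it is done.

```bash
mkdir -p pics
python3 - <<'E'
from workcell import ctrl, imaging
import cv2, numpy as np
for n in("scene","top"):
    d=imaging.get_image(n); cv2.imwrite(f"pics/{n}0.png",d["pixels"])
    print(n,{k:(np.round(v,4).tolist() if not isinstance(v,(str,dict)) else v) for k,v in d.items() if k!="pixels"})
print(ctrl.get_obs())
E
```

```text
scene {'fov_y': 55.3242, 'cx': 281.7104, 'cy': 208.3018, 'xyz': [959.1431, -800.1688, 814.1447], 'rotation': [0.9144, 0.2138, 0.4707]}
top {'fov_y': 51.4758, 'cx': 277.8799, 'cy': 211.5681, 'xyz': [430.4107, -3.779, 1295.2668], 'rotation': [0.0601, -0.0495, -1.5636]}
{'t': 0.1, 'qpos': array([ 1.30699500e+00,  4.23747721e-01,  1.63059692e+00, -5.56673430e-06,
        1.08860142e+00, -1.90175216e-02]), 'qvel': array([ 1.94993449e-03, -2.42553763e-03, -2.24544032e-03,  1.22592265e-03,
       -1.05011318e-05, -1.10227794e-04]), 'joint_torque': array([-4.25764119e-04, -5.45615065e+01, -2.74322301e+01,  6.44792221e-02,
        1.87818386e-02, -5.88929993e-05]), 'ee_pos': array([151.32455149, 605.89338663, 221.9964043 ]), 'orientation': array([-3.83519449e-01, -3.11790715e+00,  2.10567102e-03]), 'ft_force': array([ 0.63756632, -0.29489007, -0.46593558]), 'moment': array([-0.004163  , -0.00610851,  0.00660107]), 'width': 87.4214455692427}
```

View pics/scene0.png

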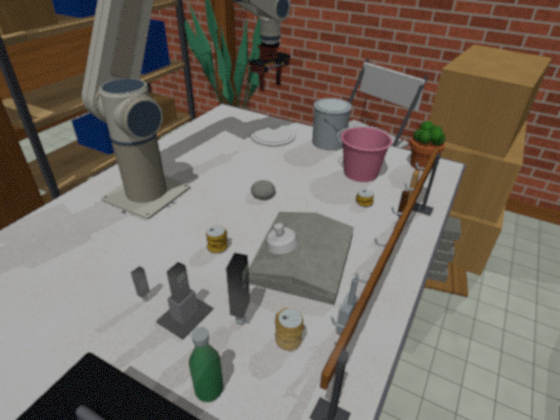

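View pics/top0.png

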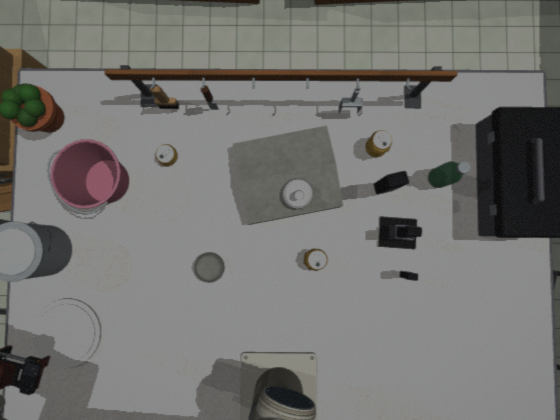

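```bash
cat > h.py <<'E'
import numpy as np, cv2
from scipy.spatial.transform import Rotation as R
from scipy.optimize import least_squares
CAM={"scene":(55.3242,281.7104,208.3018,[959.1431,-800.1688,814.1447],[0.9144,0.2138,0.4707]),
"top":(51.4758,277.8799,211.5681,[430.4107,-3.779,1295.2668],[0.0601,-0.0495,-1.5636])}
def proj(n,P):
    f,cx,cy,c,r=CAM[n]; f=210/np.tan(np.radians(f/2))
    p=(np.atleast_2d(P)-c)@R.from_rotvec(r).as_matrix()
    return np.c_[cx+f*p[:,0]/-p[:,2], cy-f*p[:,1]/-p[:,2]]
def ray(n,uv):
    f,cx,cy,c,r=CAM[n]; f=210/np.tan(np.radians(f/2))
    return np.array(c),R.from_rotvec(r).as_matrix()@np.array([(uv[0]-cx)/f,-(uv[1]-cy)/f,-1])
def atz(n,uv,z):
    c,d=ray(n,uv); return c+d*(z-c[2])/d[2]
def tri(s,t):
    f=lambda X:np.r_[proj("scene",X)[0]-s,proj("top",X)[0]-t]
    r=least_squares(f,[450,0,50]); return r.x,r.fun
def crop(n,u0,v0,u1,v1,k,out,img=None):
    from workcell import imaging
    im=imaging.get_image(n)["pixels"] if img is None else cv2.imread(img)
    cv2.imwrite(out,cv2.resize(im[v0:v1,u0:u1],None,fx=k,fy=k,interpolation=cv2.INTER_CUBIC))
E
python3 - <<'E'
from h import *
crop("scene",120,190,270,340,4,"pics/c1.png","pics/scene0.png")
crop("scene",235,200,365,310,5,"pics/c2.png","pics/scene0.png")
crop("top",360,150,480,290,4,"pics/c3.png","pics/top0.png")
crop("top",220,115,350,235,5,"pics/c4.png","pics/top0.png")
print(proj("top",[[151.3,605.9,222],[0,0,0]]),proj("scene",[[151.3,605.9,222],[0,0,0]]))
E
```

```text
[[ 28.36603829 355.83263981]
 [278.49240002 390.95790724]] [[269.80950926  88.04532284]
 [146.70812193 194.19309548]]
```

View pics/c1.png

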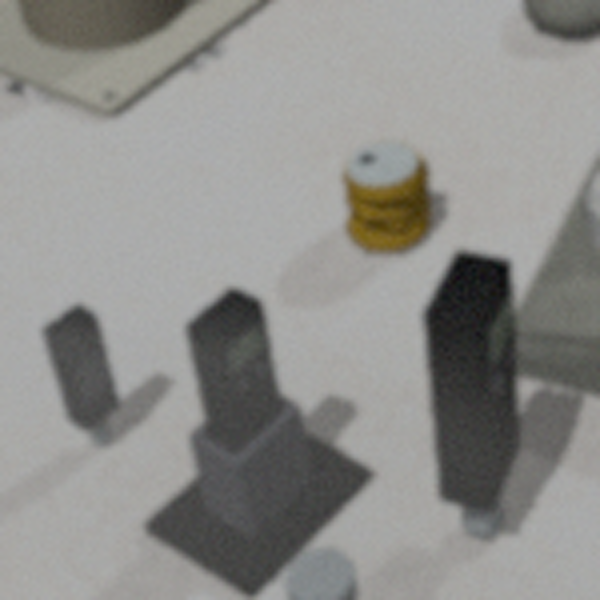

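View pics/c2.png

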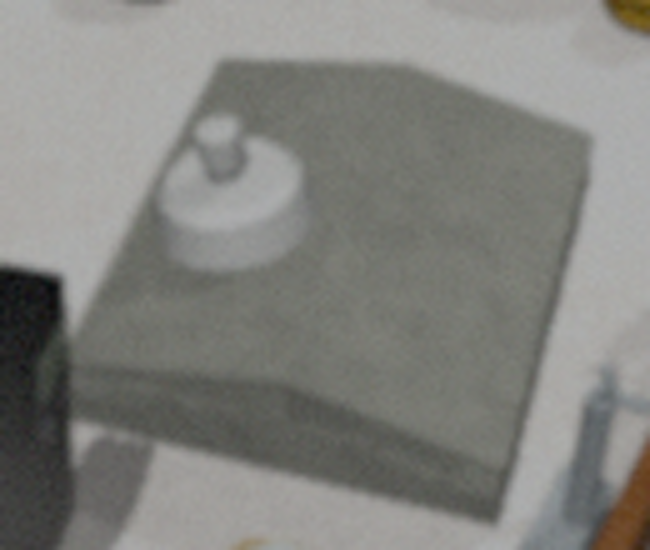

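View pics/c3.png

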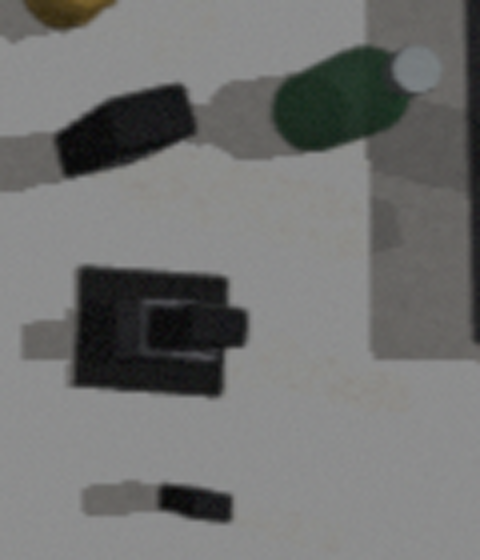

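View pics/c4.png

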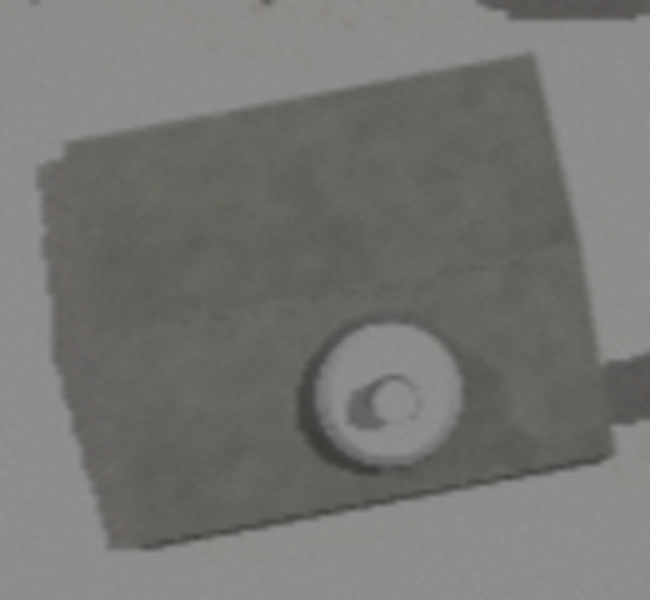

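```bash
cat > fit.py <<'E'
from h import *
def px(p,o,k): return (np.array(p)+.5)/k-.5+np.array(o)
def fit(obs,x0,name):
    def f(x):
        T=R.from_euler('z',x[2]).as_matrix()
        return np.concatenate([proj(n,T@np.array(P)+[x[0],x[1],0])[0]-uv for n,P,uv in obs])
    r=least_squares(f,x0,loss='soft_l1'); print(name,np.round(r.x[:2],1),np.degrees(r.x[2]).round(2)); 
    for o,e in zip(obs,f(r.x).reshape(-1,2)): print("  ",o[0],o[1],np.round(e,1))
    return r.x
S=lambda P,p:("scene",P,px(p,(120,190),4)); T=lambda P,p:("top",P,px(p,(360,150),4))
fit([S([-45,-55,5],(147,528)),S([45,-55,5],(252,594)),S([45,55,5],(372,474)),
 T([45,55,10],(78,267)),T([45,-55,10],(227,278)),T([-45,-55,10],(222,396)),T([-45,55,10],(72,385))],[380,-330,0],"stand")
z=169
fit([S([-13,-20,z],(190,326)),S([-13,20,z],(235,291)),S([13,20,z],(264,308)),S([13,-20,z],(220,347)),
 T([13,-20,z],(246,310)),T([-13,-20,z],(244,347))],[380,-330,0],"meter")
S=lambda P,p:("scene",P,px(p,(235,200),5)); T=lambda P,p:("top",P,px(p,(220,115),5))
c=fit([S([-120,140,45],(220,60)),S([0,140,70.5],(408,64)),S([120,140,45],(592,138)),S([120,-140,45],(505,465)),S([0,-140,70.5],(290,383)),S([-120,-140,45],(72,370)),S([120,-140,0],(497,521)),
T([120,140,45],(68,142)),T([120,-140,45],(535,53)),T([-120,-140,45],(612,456)),T([-120,140,45],(145,550)),T([0,-140,70.5],(580,245)),T([-120,140,0],(110,548))],[520,-10,.2],"coping")
k,e=tri(px((219,127),(235,200),5),px((397,400),(220,115),5)); print("knob",k,e)
Rc=R.from_euler('z',c[2]); n=Rc.apply([-np.sin(np.radians(12)),0,np.cos(np.radians(12))])
for y in(-60,0,60):
    r=Rc.apply([-60,y,70.5-60*np.tan(np.radians(12))])+[c[0],c[1],0]; print(y,r,"knobtop",r+64*n, proj("scene",r+64*n),proj("top",r+64*n))
yl=Rc.inv().apply(k-[c[0],c[1],0]); print("knob local",yl)
E
python3 fit.py
```

```text
stand [ 459.4 -346.2] -4.15
   scene [-45, -55, 5] [-0.3 -0. ]
   scene [45, -55, 5] [0.8 1. ]
   scene [45, 55, 5] [ 1.6 -0.3]
   top [45, 55, 10] [ 0.3 -0.1]
   top [45, -55, 10] [0.4 0.1]
   top [-45, -55, 10] [-0.1  1.1]
   top [-45, 55, 10] [-0.1  0.9]
meter [ 461.4 -348.1] 2515.75
   scene [-13, -20, 169] [-1.2  0.2]
   scene [-13, 20, 169] [ 0.5 -1.7]
   scene [13, 20, 169] [ 1.8 -1.4]
   scene [13, -20, 169] [-0.1 -0.3]
   top [13, -20, 169] [ 1.3 -0.6]
   top [-13, -20, 169] [1.2 0.2]
coping [625.6 -20.8] 11.38
   scene [-120, 140, 45] [ 0.3 -0.1]
   scene [0, 140, 70.5] [0.1 0. ]
   scene [120, 140, 45] [ 1.2 -0.4]
   scene [120, -140, 45] [1.2 1.6]
   scene [0, -140, 70.5] [-1.6 -0.2]
   scene [-120, -140, 45] [-2.  -1.3]
   scene [120, -140, 0] [1.  2.1]
   top [120, 140, 45] [-1.3  0.5]
   top [120, -140, 45] [-0.3  0.1]
   top [-120, -140, 45] [0.8 0. ]
   top [-120, 140, 45] [-1.4 -0.2]
   top [0, -140, 70.5] [-0.   0.1]
   top [-120, 140, 0] [6.8 0.8]
knob [558.13266387 -52.65017142 123.97854704] [ 0.21852335 -0.01582697  0.11208472  0.1858942 ]
-60 [578.58272529 -91.48057     57.7466063 ] knobtop [565.53791377 -94.10579288 120.34805275] [[273.48724475 235.48534367]] [[314.36243638 192.30461155]]
0 [566.74526466 -32.65987189  57.7466063 ] knobtop [553.70045315 -35.28509477 120.34805275] [[280.22995851 222.06177815]] [[292.64005331 196.51976666]]
60 [554.90780404  26.16082622  57.7466063 ] knobtop [541.86299252  23.53560334 120.34805275] [[286.43389365 209.71082679]] [[270.90237402 200.73788995]]
knob local [-72.38722625 -17.89820085 123.97854704]
```

```bash
cat > g.py <<'E'
from h import *
from workcell import ctrl
C=np.array([625.6,-20.8,0]); YAW=np.radians(11.38)
def cop(P): return R.from_euler('z',YAW).apply(P)+C
N=R.from_euler('z',YAW).apply([-np.sin(np.radians(12)),0,np.cos(np.radians(12))])
def tool(z,yhint):
    z=np.array(z)/np.linalg.norm(z); y=np.array(yhint)-np.dot(yhint,z)*z; y/=np.linalg.norm(y)
    return R.from_matrix(np.c_[np.cross(y,z),y,z])
def to(p,Rt):
    o=ctrl.get_obs(); Rn=R.from_rotvec(o["orientation"])
    print("t",o["t"],"pos",o["ee_pos"].round(1),"F",o["ft_force"].round(2),"w",round(o["width"],1),"q",o["qpos"].round(2))
    print("dp m",((np.array(p)-o["ee_pos"])/1000).round(4),"turn",(Rt*Rn.inv()).as_rotvec().round(4))
E
python3 - <<'E'
from g import *
o=ctrl.get_obs(); print(R.from_rotvec(o["orientation"]).as_matrix().round(3))
for n,uv,z in [("top",(140,258),0),("top",(209,267),22),("top",(85,175),80),("top",(166,155),35),("top",(68,332),0),("top",(316,259),50)]: print(uv,atz(n,uv,z).round())
knob=np.array([557.6,-52.7,121]); g=knob-8*N; tcp=g-19*N
print("N",N,"tcp",tcp)
ydir=R.from_euler('z',YAW).apply([0,1,0])
for s in(1,-1): to(tcp+80*N,tool(-N,s*ydir))
for s in(1,-1): to(tcp+80*N,tool(-N,s*R.from_euler('z',YAW).apply([1,0,0])))
E
```

```text
[[-0.97   0.242 -0.   ]
 [ 0.242  0.97  -0.001]
 [ 0.    -0.001 -1.   ]]
(140, 258) [380. 413.   0.]
(209, 267) [357. 204.  22.]
(85, 175) [615. 550.  80.]
(166, 155) [683. 334.  35.]
(68, 332) [163. 619.   0.]
(316, 259) [ 383. -104.   50.]
N [-0.20382417 -0.04102413  0.9781476 ] tcp [563.10325259 -51.59234859  94.59001478]
t 0.1 pos [151.3 605.9 222. ] F [ 0.64 -0.29 -0.47] w 87.4 q [ 1.31  0.42  1.63 -0.    1.09 -0.02]
dp m [ 0.3955 -0.6608 -0.0492] turn [-0.0035 -0.2112  0.4419]
t 0.1 pos [151.3 605.9 222. ] F [ 0.64 -0.29 -0.47] w 87.4 q [ 1.31  0.42  1.63 -0.    1.09 -0.02]
dp m [ 0.3955 -0.6608 -0.0492] turn [ 0.2892 -0.0085 -2.6853]
t 0.1 pos [151.3 605.9 222. ] F [ 0.64 -0.29 -0.47] w 87.4 q [ 1.31  0.42  1.63 -0.    1.09 -0.02]
dp m [ 0.3955 -0.6608 -0.0492] turn [ 0.1535 -0.1608 -1.123 ]
t 0.1 pos [151.3 605.9 222. ] F [ 0.64 -0.29 -0.47] w 87.4 q [ 1.31  0.42  1.63 -0.    1.09 -0.02]
dp m [ 0.3955 -0.6608 -0.0492] turn [-0.1792 -0.1711  2.0058]
```

```bash
python3 -m pendant '[{"turn":[0.019,-0.02,-0.14],"dp":[0.024,-0.041,0.0],"claw":0.0878},{"turn":[0.038,-0.04,-0.28],"dp":[0.048,-0.082,0.0],"claw":0.0878},{"turn":[0.057,-0.06,-0.42],"dp":[0.072,-0.123,0.0],"claw":0.0878},{"turn":[0.076,-0.08,-0.56],"dp":[0.096,-0.164,0.0],"claw":0.0878},{"turn":[0.095,-0.1,-0.70],"dp":[0.12,-0.205,0.0],"claw":0.0878},{"turn":[0.114,-0.12,-0.84],"dp":[0.144,-0.246,0.0],"claw":0.0878},{"turn":[0.133,-0.14,-0.98],"dp":[0.168,-0.287,0.0],"claw":0.0878},{"turn":[0.1535,-0.161,-1.123],"dp":[0.192,-0.328,0.0],"claw":0.0878}]'
python3 - <<'E'
from g import *
tcp=np.array([563.1,-51.6,94.6]); to(tcp+80*N,tool(-N,R.from_euler('z',YAW).apply([1,0,0])))
E
```

```text
t: 0.9
ee_pos: [343.8, 276.5, 222.6]
orientation: [1.905, 2.314, 0.246]
ft_force: [0.5, -0.0, -0.6]
width: 87.9
t 0.9 pos [343.8 276.5 222.6] F [ 0.48 -0.02 -0.55] w 87.9 q [ 0.72  0.07  2.13 -0.15  0.76  0.63]
dp m [ 0.203  -0.3314 -0.0498] turn [-0.0008  0.0023  0.0053]
```

```bash
python3 -m pendant '[{"turn":[0,0,0],"dp":[0.025,-0.041,0.0],"claw":0.0878},{"turn":[0,0,0],"dp":[0.051,-0.083,0.0],"claw":0.0878},{"turn":[0,0,0],"dp":[0.076,-0.124,0.0],"claw":0.0878},{"turn":[0,0,0],"dp":[0.101,-0.165,0.0],"claw":0.0878},{"turn":[0,0,0],"dp":[0.127,-0.207,0.0],"claw":0.0878},{"turn":[0,0,0],"dp":[0.152,-0.248,0.0],"claw":0.0878},{"turn":[0,0,0],"dp":[0.178,-0.290,-0.02],"claw":0.0878},{"turn":[0,0,0.005],"dp":[0.203,-0.331,-0.05],"claw":0.0878}]'
python3 - <<'E'
from g import *
tcp=np.array([563.1,-51.6,94.6]); to(tcp+80*N,tool(-N,R.from_euler('z',YAW).apply([1,0,0])))
crop("scene",180,80,380,280,4,"pics/s1.png")
crop("top",200,100,360,260,4,"pics/t1.png")
o=ctrl.get_obs(); Rn=R.from_rotvec(o["orientation"])
for v in ([0,0,0],[0,44,0],[0,-44,0]):
    P=o["ee_pos"]+Rn.apply(v); print(v,((proj("scene",P)[0]-[180,80])*4).round(),((proj("top",P)[0]-[200,100])*4).round())
E
```

```text
t: 1.7
ee_pos: [544.1, -47.9, 178.6]
orientation: [1.892, 2.321, 0.248]
ft_force: [1.1, 1.4, 0.6]
width: 87.7
t 1.7 pos [544.1 -47.9 178.6] F [1.07 1.39 0.61] w 87.7 q [-0.15  0.29  1.98  0.12  0.67 -0.44]
dp m [ 0.0027 -0.007  -0.0057] turn [ 0.0004  0.0051 -0.0041]
[0, 0, 0] [378. 511.] [394. 395.]
[0, 44, 0] [440. 512.] [382. 328.]
[0, -44, 0] [317. 510.] [407. 461.]
```

View pics/s1.png

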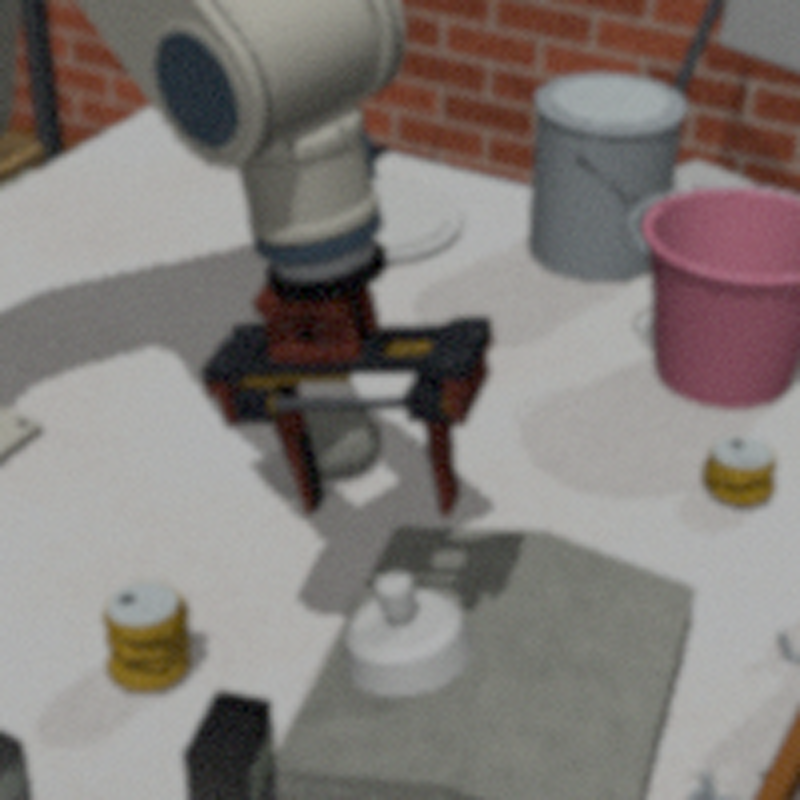

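View pics/t1.png

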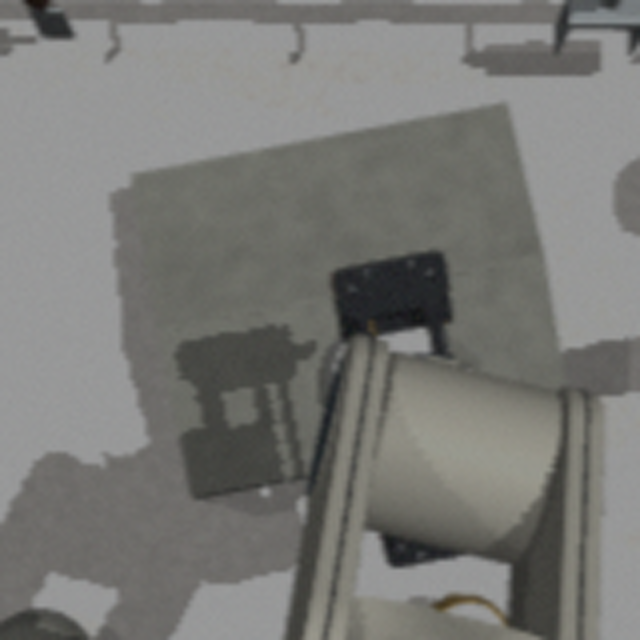

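```bash
python3 -m pendant '[{"turn":[0,0,0],"dp":[0,-0.0023,0],"claw":0.0878},{"turn":[0,0,0],"dp":[0,-0.0023,0],"claw":0.0878},{"turn":[0,0,0],"dp":[0.004,-0.0015,-0.02],"claw":0.0878},{"turn":[0,0,0],"dp":[0.008,-0.0006,-0.04],"claw":0.0878}]'
python3 - <<'E'
from g import *
tcp=np.array([563.1,-51.6,94.6]); to(tcp,tool(-N,R.from_euler('z',YAW).apply([1,0,0])))
E
```

```text
t: 2.2
ee_pos: [550.7, -44.8, 139.2]
orientation: [1.889, 2.324, 0.249]
ft_force: [0.1, 0.1, 0.5]
width: 87.5
t 2.2 pos [550.7 -44.8 139.2] F [0.07 0.13 0.54] w 87.5 q [-0.14  0.36  1.99  0.13  0.59 -0.45]
dp m [ 0.0124 -0.0068 -0.0446] turn [ 0.0003  0.0049 -0.0068]
```

```bash
python3 -m pendant '[{"turn":[0,0,0],"dp":[0,0,0],"claw":0.0878},{"turn":[0,0,0],"dp":[0,0,0],"claw":0.0878},{"turn":[0,0,0],"dp":[0,0,0],"claw":0.0878}]'
python3 - <<'E'
from g import *
tcp=np.array([563.1,-51.6,94.6]); to(tcp,tool(-N,R.from_euler('z',YAW).apply([1,0,0])))
E
```

```text
t: 2.5
ee_pos: [550.5, -45.5, 139.3]
orientation: [1.891, 2.324, 0.247]
ft_force: [-0.9, 0.4, -0.4]
width: 87.6
t 2.5 pos [550.5 -45.5 139.3] F [-0.92  0.43 -0.36] w 87.6 q [-0.14  0.36  1.99  0.13  0.59 -0.45]
dp m [ 0.0126 -0.0061 -0.0447] turn [ 0.0001  0.0034 -0.006 ]
```

```bash
python3 -m pendant '[{"turn":[0,0.003,-0.006],"dp":[0.002,-0.0065,0],"claw":0.0878},{"turn":[0,0.003,-0.006],"dp":[0.007,-0.0065,-0.022],"claw":0.0878},{"turn":[0,0.003,-0.006],"dp":[0.0126,-0.006,-0.043],"claw":0.0878},{"turn":[0,0.003,-0.006],"dp":[0.0126,-0.006,-0.043],"claw":0.0878}]'
python3 - <<'E'
from g import *
tcp=np.array([563.1,-51.6,94.6]); to(tcp,tool(-N,R.from_euler('z',YAW).apply([1,0,0])))
crop("scene",220,160,340,260,6,"pics/s2.png")
E
```

```text
t: 2.9
ee_pos: [562.1, -52.3, 93.5]
orientation: [1.904, 2.322, 0.241]
ft_force: [0.0, -0.1, -0.0]
width: 87.7
t 2.9 pos [562.1 -52.3  93.5] F [ 0.   -0.11 -0.01] w 87.7 q [-0.15  0.46  1.98  0.15  0.51 -0.47]
dp m [0.001  0.0007 0.0011] turn [-0.0005 -0.0041  0.0014]
```

View pics/s2.png

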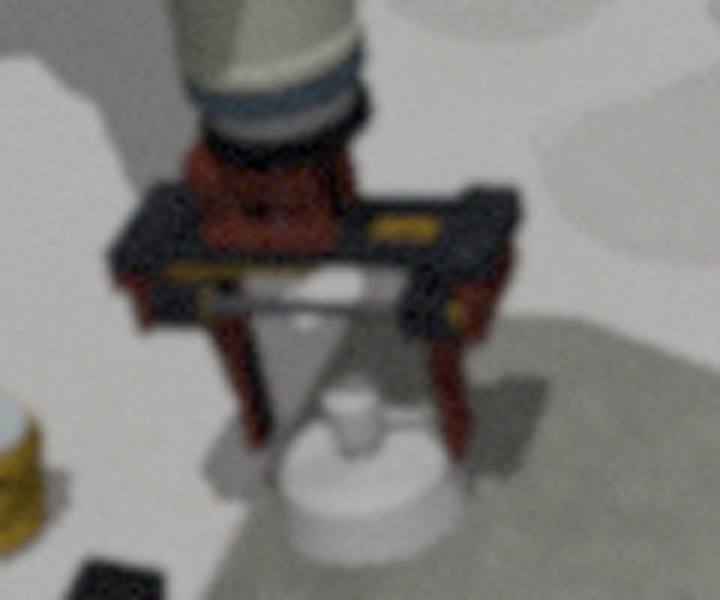

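```bash
python3 -m pendant '[{"turn":[0,0,0],"dp":[0.001,0.0,0.001],"claw":0.05},{"turn":[0,0,0],"dp":[0.001,0.0,0.001],"claw":0.03},{"turn":[0,0,0],"dp":[0.001,0,0.001],"claw":0.015},{"turn":[0,0,0],"dp":[0.001,0,0.001],"claw":0.015},{"turn":[0,0,0],"dp":[0.001,0,0.001],"claw":0.015},{"turn":[0,0,0],"dp":[0.001,0,0.001],"claw":0.015}]'
python3 - <<'E'
from g import *
tcp=np.array([563.1,-51.6,94.6]); to(tcp,tool(-N,R.from_euler('z',YAW).apply([1,0,0])))
E
```

```text
t: 3.55
ee_pos: [563.7, -52.0, 96.0]
orientation: [1.902, 2.32, 0.243]
ft_force: [0.6, -0.2, -0.6]
width: 43.2
t 3.55 pos [563.7 -52.   96. ] F [ 0.56 -0.23 -0.55] w 43.2 q [-0.15  0.46  1.98  0.14  0.52 -0.47]
dp m [-0.0006  0.0004 -0.0014] turn [-0.0001 -0.0013  0.001 ]
```

```bash
python3 -m pendant '[{"turn":[0,0,0],"dp":[0,0,0],"claw":0.015},{"turn":[0,0,0],"dp":[0,0,0],"claw":0.015},{"turn":[0,0,0],"dp":[0,0,0],"claw":0.015},{"turn":[0,0,0],"dp":[0,0,0],"claw":0.015}]'
python3 -m pendant '[{"turn":[0,0,0],"dp":[0,0,0],"claw":0.015},{"turn":[0,0,0],"dp":[-0.002,-0.0004,0.01],"claw":0.015},{"turn":[0,0,0],"dp":[-0.0041,-0.0008,0.02],"claw":0.015},{"turn":[0,0,0],"dp":[-0.0082,-0.0016,0.04],"claw":0.015},{"turn":[0,0,0],"dp":[-0.0122,-0.0025,0.06],"claw":0.015},{"turn":[0,0,0],"dp":[-0.0163,-0.0033,0.08],"claw":0.015}]'
python3 - <<'E'
from g import *
crop("scene",220,130,340,260,5,"pics/s3.png")
E
```

```text
t: 3.95
ee_pos: [563.2, -52.0, 95.7]
orientation: [1.903, 2.321, 0.242]
ft_force: [-2.7, 0.1, 0.7]
width: 25.2
t: 4.55
ee_pos: [547.4, -55.5, 177.6]
orientation: [1.901, 2.32, 0.243]
ft_force: [-0.2, -0.6, -0.2]
width: 25.8
```

View pics/s3.png

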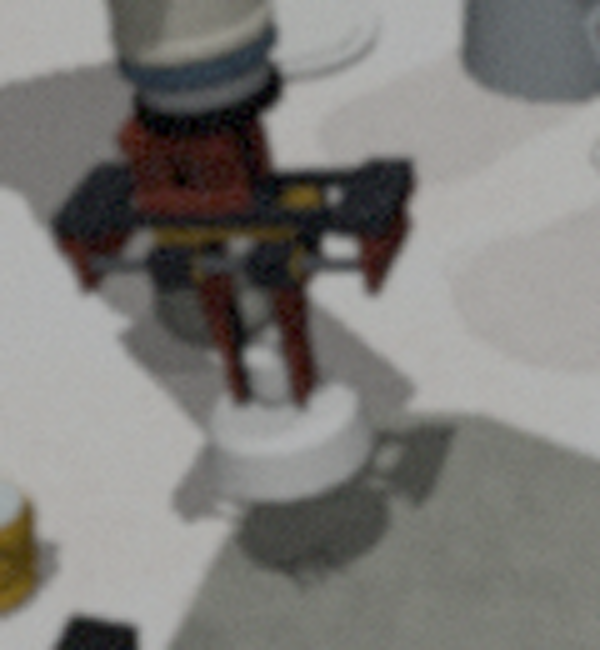

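Run:
```python
from g import *
to([380,413,150],tool([0,0,-1],R.from_euler('z',.7).apply([1,0,0])))
```

```text
t 4.6 pos [548.7 -55.8 180.6] F [0.18 0.25 1.06] w 25.2 q [-0.16  0.3   1.96  0.12  0.69 -0.44]
dp m [-0.1687  0.4688 -0.0306] turn [-0.0921  0.1948  0.5005]
```

```bash
python3 -m pendant '[{"turn":[-0.012,0.024,0.06],"dp":[-0.006,0.017,0.0],"claw":0.015},{"turn":[-0.023,0.049,0.125],"dp":[-0.018,0.05,0.0],"claw":0.015},{"turn":[-0.035,0.073,0.19],"dp":[-0.036,0.10,0.0],"claw":0.015},{"turn":[-0.046,0.097,0.25],"dp":[-0.054,0.15,0.0],"claw":0.015},{"turn":[-0.058,0.122,0.31],"dp":[-0.072,0.20,0.0],"claw":0.015},{"turn":[-0.069,0.146,0.375],"dp":[-0.09,0.25,0.0],"claw":0.015},{"turn":[-0.081,0.17,0.44],"dp":[-0.108,0.30,0.0],"claw":0.015},{"turn":[-0.092,0.195,0.50],"dp":[-0.126,0.35,0.0],"claw":0.015}]'
python3 - <<'E'
from g import *
to([380,413,90],tool([0,0,-1],R.from_euler('z',.7).apply([1,0,0])))
E
```

```text
t: 5.4
ee_pos: [427.1, 278.9, 176.3]
orientation: [-1.321, -2.846, 0.006]
ft_force: [0.5, 0.7, -0.8]
width: 25.4
t 5.4 pos [427.1 278.9 176.3] F [ 0.49  0.71 -0.83] w 25.4 q [ 0.55  0.32  1.92  0.    0.91 -0.15]
dp m [-0.0471  0.1341 -0.0863] turn [ 0.0017 -0.0049 -0.0019]
```

```bash
python3 -m pendant '[{"turn":[0.001,-0.005,0],"dp":[-0.012,0.033,0.0],"claw":0.015},{"turn":[0.001,-0.005,0],"dp":[-0.028,0.08,-0.01],"claw":0.015},{"turn":[0.001,-0.005,0],"dp":[-0.04,0.115,-0.045],"claw":0.015},{"turn":[0.001,-0.005,0],"dp":[-0.047,0.134,-0.085],"claw":0.015},{"turn":[0.001,-0.005,0],"dp":[-0.047,0.134,-0.115],"claw":0.015},{"turn":[0.001,-0.005,0],"dp":[-0.047,0.134,-0.125],"claw":0.015},{"turn":[0.001,-0.005,0],"dp":[-0.047,0.134,-0.125],"claw":0.015}]'
python3 - <<'E'
from g import *
to([380,413,39],tool([0,0,-1],R.from_euler('z',.7).apply([1,0,0])))
crop("scene",210,80,370,200,5,"pics/s4.png")
E
```

```text
t: 6.1
ee_pos: [380.2, 410.1, 49.8]
orientation: [-1.326, -2.847, 0.005]
ft_force: [-0.5, 0.5, -1.0]
width: 25.5
t 6.1 pos [380.2 410.1  49.8] F [-0.47  0.46 -0.97] w 25.5 q [ 0.8   0.58  1.87 -0.    0.7   0.1 ]
dp m [-0.0002  0.0029 -0.0108] turn [ 0.0028 -0.0022  0.0007]
```

View pics/s4.png

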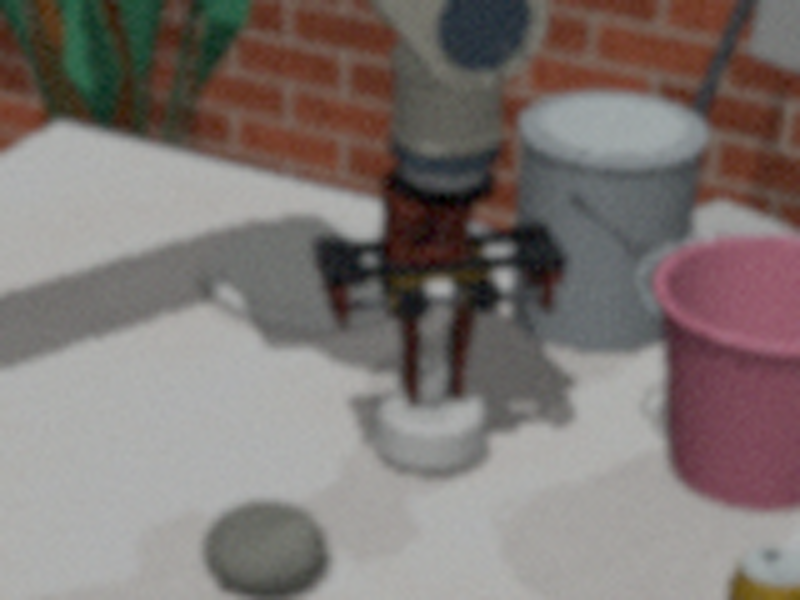

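```bash
python3 -m pendant '[{"turn":[0.002,-0.002,0],"dp":[0,0.001,-0.004],"claw":0.015},{"turn":[0.002,-0.002,0],"dp":[0,0.001,-0.007],"claw":0.015},{"turn":[0.002,-0.002,0],"dp":[0,0.001,-0.008],"claw":0.015},{"turn":[0.002,-0.002,0],"dp":[0,0.001,-0.008],"claw":0.015}]'
python3 -m pendant '[{"turn":[0,0,0],"dp":[0,0,-0.001],"claw":0.015},{"turn":[0,0,0],"dp":[0,0,-0.002],"claw":0.015},{"turn":[0,0,0],"dp":[0,0,-0.002],"claw":0.015}]'
python3 -m pendant '[{"turn":[0,0,0],"dp":[0,0,-0.001],"claw":0.015},{"turn":[0,0,0],"dp":[0,0,-0.0015],"claw":0.015},{"turn":[0,0,0],"dp":[0,0,-0.0015],"claw":0.015}]'
```

```text
t: 6.55
ee_pos: [381.1, 411.9, 43.3]
orientation: [1.326, 2.847, 0.004]
ft_force: [0.3, 0.8, -1.0]
width: 25.4
t: 6.85
ee_pos: [380.7, 411.8, 40.7]
orientation: [1.326, 2.847, 0.002]
ft_force: [0.4, -0.4, -1.5]
width: 25.8
t: 7.15
ee_pos: [380.7, 411.9, 39.2]
orientation: [1.326, 2.847, 0.002]
ft_force: [-0.3, -0.2, -0.9]
width: 25.6
```

```bash
python3 -m pendant '[{"turn":[0,0,0],"dp":[0,0,-0.001],"claw":0.015},{"turn":[0,0,0],"dp":[0,0,-0.001],"claw":0.015}]'
python3 -m pendant '[{"turn":[0,0,0],"dp":[0,0,-0.001],"claw":0.015},{"turn":[0,0,0],"dp":[0,0,-0.001],"claw":0.015}]'
python3 -m pendant '[{"turn":[0,0,0],"dp":[0,0,-0.001],"claw":0.015},{"turn":[0,0,0],"dp":[0,0,-0.001],"claw":0.015}]'
```

```text
t: 7.35
ee_pos: [380.9, 412.0, 38.4]
orientation: [1.326, 2.847, 0.003]
ft_force: [0.7, -1.3, -0.1]
width: 25.7
t: 7.55
ee_pos: [381.0, 412.1, 38.2]
orientation: [1.326, 2.847, 0.003]
ft_force: [0.4, -1.7, 8.9]
width: 25.7
t: 7.75
ee_pos: [381.0, 412.1, 38.2]
orientation: [1.326, 2.847, 0.003]
ft_force: [-3.6, -3.7, 20.3]
width: 25.5
```

```bash
python3 -m pendant '[{"turn":[0,0,0],"dp":[0,0,0.0018],"claw":0.015},{"turn":[0,0,0],"dp":[0,0,0.0018],"claw":0.03},{"turn":[0,0,0],"dp":[0,0,0.0018],"claw":0.05},{"turn":[0,0,0],"dp":[0,0,0.0018],"claw":0.0878},{"turn":[0,0,0],"dp":[0,0,0.0018],"claw":0.0878},{"turn":[0,0,0],"dp":[0,0,0.0018],"claw":0.0878},{"turn":[0,0,0],"dp":[0,0,0.0018],"claw":0.0878},{"turn":[0,0,0],"dp":[0,0,0.0018],"claw":0.0878}]'
python3 -m pendant '[{"turn":[0,0,0],"dp":[0,0,0.0],"claw":0.0878},{"turn":[0,0,0],"dp":[0,0,0.0],"claw":0.0878},{"turn":[0,0,0],"dp":[0,0,0.02],"claw":0.0878},{"turn":[0,0,0],"dp":[0,0,0.06],"claw":0.0878},{"turn":[0,0,0],"dp":[0,0,0.11],"claw":0.0878},{"turn":[0,0,0],"dp":[0,0,0.16],"claw":0.0878},{"turn":[0,0,0],"dp":[0,0,0.2],"claw":0.0878}]'
python3 - <<'E'
from g import *
crop("scene",210,80,370,200,5,"pics/s5.png")
crop("scene",235,200,365,310,5,"pics/s5b.png")
from workcell import imaging
cv2.imwrite("pics/t5.png",imaging.get_image("top")["pixels"])
# meter hover, jaws along meter y (flipped)
my=R.from_euler('z',np.radians(-4.2)).apply([0,-1,0])
to([461,-347.5,250],tool([0,0,-1],my));
E
```

```text
t: 8.55
ee_pos: [380.7, 411.9, 38.1]
orientation: [1.326, 2.847, 0.002]
ft_force: [0.6, 0.2, -0.1]
width: 74.6
t: 9.25
ee_pos: [381.0, 412.2, 241.2]
orientation: [1.325, 2.847, 0.006]
ft_force: [1.6, 0.8, 0.0]
width: 87.8
t 9.4 pos [382.  413.2 241.3] F [0.98 0.07 0.6 ] w 87.8 q [ 0.8   0.31  1.76 -0.    1.07  0.1 ]
dp m [ 0.079  -0.7607  0.0087] turn [ 0.0042  0.0097 -2.3433]
```

View pics/s5.png

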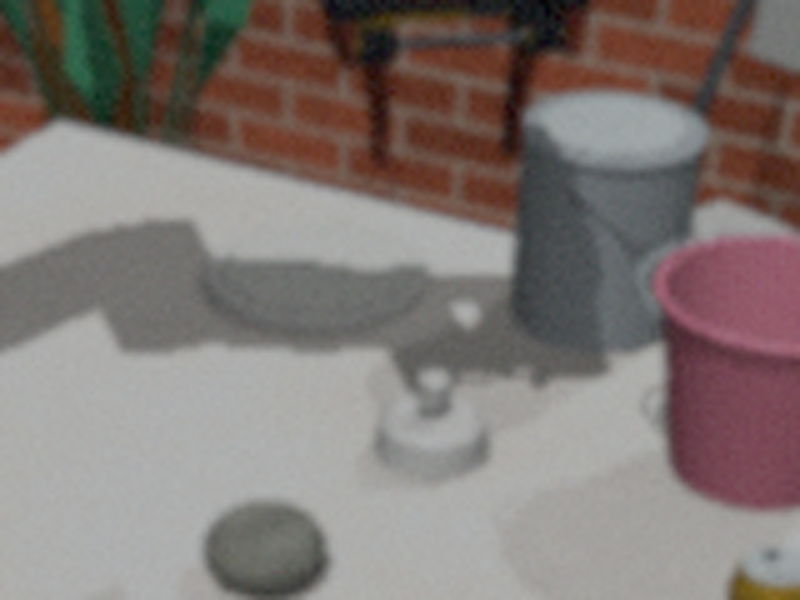

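View pics/s5b.png

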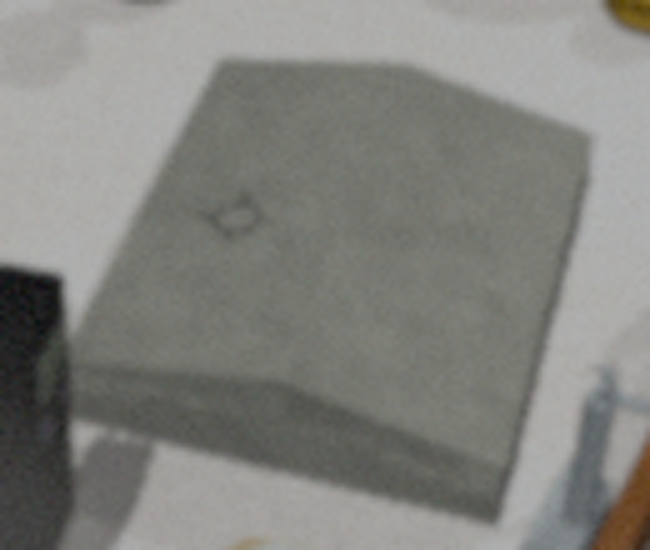

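View pics/t5.png

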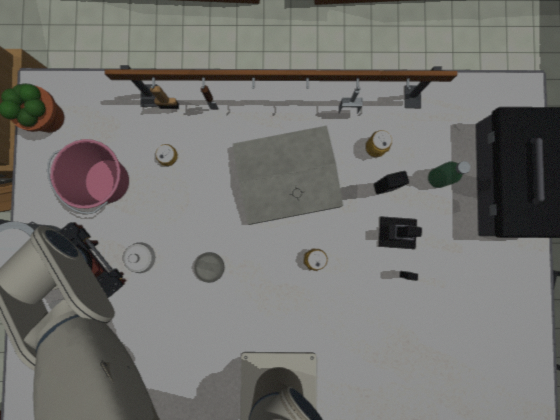

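Run:
```python
from g import *
crop("top",270,170,325,220,12,"pics/t6.png","pics/t5.png")
```

```text
(no output)
```

View pics/t6.png

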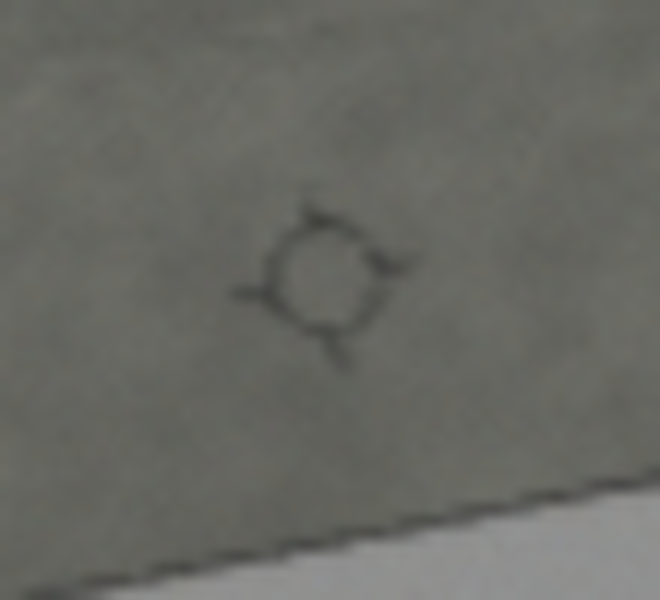

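Run:
```python
from g import *
px=lambda p,o,k:(np.array(p)+.5)/k-.5+np.array(o)
s=px((236.5,217.5),(235,200),5); t=px((327,279),(270,170),12)
print(s,t,tri(s,t))
L=R.from_euler('z',YAW)
# intersect rays with stone plane
p0=cop([0,0,70.5])
for n,uv in(("scene",s),("top",t)):
    c,d=ray(n,uv); X=c+d*np.dot(p0-c,N)/np.dot(d,N); print(n,X,L.inv().apply(X-C))
```

```text
[281.9 243.1] [296.79166667 192.79166667] (array([569.5123098 , -49.380758  ,  60.68379637]), array([ 0.48048936, -0.03619865,  0.25029286,  0.41805903]))
scene [566.55887384 -46.63433697  57.1136362 ] [-62.97789019 -13.67672814  57.1136362 ]
top [571.01580442 -48.76279677  57.9530923 ] [-59.02855973 -16.64276257  57.9530923 ]
```

```bash
python3 -m pendant '[{"turn":[0,0,-0.14],"dp":[0.004,-0.03,0.0],"claw":0.0878},{"turn":[0,0,-0.28],"dp":[0.009,-0.077,0.0],"claw":0.0878},{"turn":[0,0,-0.42],"dp":[0.014,-0.125,0.0],"claw":0.0878},{"turn":[0,0,-0.57],"dp":[0.019,-0.173,0.0],"claw":0.0878},{"turn":[0,0,-0.71],"dp":[0.024,-0.221,0.0],"claw":0.0878},{"turn":[0,0,-0.85],"dp":[0.029,-0.269,0.0],"claw":0.0878},{"turn":[0,0,-0.99],"dp":[0.034,-0.317,0.0],"claw":0.0878},{"turn":[0,0,-1.13],"dp":[0.039,-0.365,0.0],"claw":0.0878}]'
python3 - <<'E'
from g import *
my=R.from_euler('z',np.radians(-4.2)).apply([0,-1,0])
to([461,-347.5,250],tool([0,0,-1],my));
E
```

```text
t: 10.2
ee_pos: [418.5, 45.0, 236.8]
orientation: [2.649, 1.688, -0.002]
ft_force: [0.6, 0.1, -0.2]
width: 87.9
t 10.2 pos [418.5  45.  236.8] F [ 0.59  0.13 -0.24] w 87.9 q [ 0.08  0.1   2.04 -0.    1.    0.52]
dp m [ 0.0425 -0.3925  0.0132] turn [ 5.000e-04 -1.300e-03 -1.208e+00]
```

```bash
python3 -m pendant '[{"turn":[0,0,-0.149],"dp":[0.005,-0.046,0.003],"claw":0.0878},{"turn":[0,0,-0.298],"dp":[0.01,-0.094,0.007],"claw":0.0878},{"turn":[0,0,-0.447],"dp":[0.015,-0.142,0.013],"claw":0.0878},{"turn":[0,0,-0.596],"dp":[0.02,-0.19,0.013],"claw":0.0878},{"turn":[0,0,-0.745],"dp":[0.025,-0.238,0.013],"claw":0.0878},{"turn":[0,0,-0.894],"dp":[0.031,-0.286,0.013],"claw":0.0878},{"turn":[0,0,-1.043],"dp":[0.036,-0.334,0.013],"claw":0.0878},{"turn":[0,0,-1.19],"dp":[0.042,-0.382,0.013],"claw":0.0878}]'
python3 -m pendant '[{"turn":[0,0,-0.02],"dp":[0.0005,-0.0105,0],"claw":0.0878},{"turn":[0,0,-0.02],"dp":[0.0005,-0.0105,0],"claw":0.0878},{"turn":[0,0,-0.02],"dp":[0.0005,-0.0105,0],"claw":0.0878}]'
python3 - <<'E'
from g import *
my=R.from_euler('z',np.radians(-4.2)).apply([0,-1,0])
to([461,-347.5,250],tool([0,0,-1],my)); 
crop("scene",100,150,260,350,4,"pics/s7.png")
crop("top",360,150,480,290,4,"pics/t7.png")
o=ctrl.get_obs(); Rn=R.from_rotvec(o["orientation"])
for v in ([0,0,0],[0,44,0],[0,-44,0]):
    P=o["ee_pos"]+Rn.apply(v); print(v,((proj("scene",P)[0]-[100,150])*4).round())
E
```

```text
t: 11.0
ee_pos: [460.7, -336.6, 249.1]
orientation: [-3.14, 0.089, 0.004]
ft_force: [1.0, -0.1, 0.9]
width: 88.0
t: 11.3
ee_pos: [461.4, -344.2, 249.7]
orientation: [-3.14, 0.107, 0.004]
ft_force: [0.9, 0.2, -0.3]
width: 87.8
t 11.3 pos [ 461.4 -344.2  249.7] F [ 0.92  0.18 -0.32] w 87.8 q [-0.66  0.32  1.72 -0.    1.11  0.98]
dp m [-0.0004 -0.0033  0.0003] turn [-0.0003 -0.0025 -0.0049]
[0, 0, 0] [292. 358.]
[0, 44, 0] [230. 406.]
[0, -44, 0] [350. 314.]
```

View pics/s7.png

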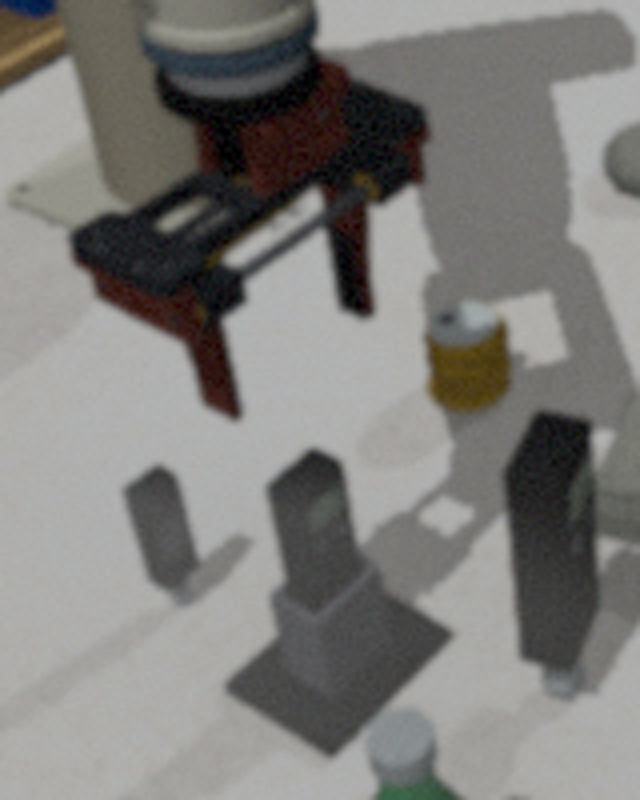

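View pics/t7.png

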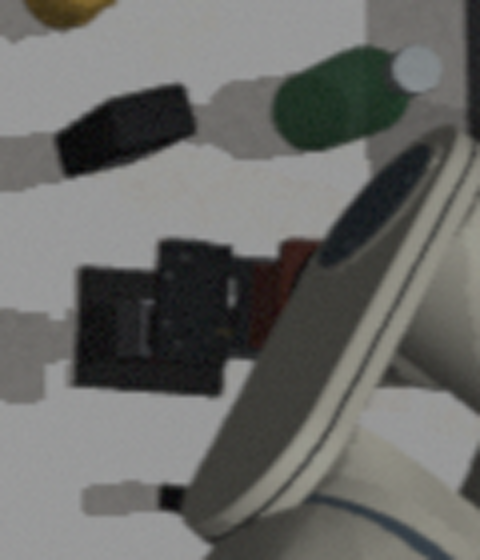

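```bash
python3 -m pendant '[{"turn":[0,-0.0025,-0.005],"dp":[-0.001,-0.003,-0.015],"claw":0.0878},{"turn":[0,-0.0025,-0.005],"dp":[-0.001,-0.003,-0.045],"claw":0.0878},{"turn":[0,-0.0025,-0.005],"dp":[-0.001,-0.003,-0.08],"claw":0.0878},{"turn":[0,-0.0025,-0.005],"dp":[-0.001,-0.003,-0.105],"claw":0.0878},{"turn":[0,-0.0025,-0.005],"dp":[-0.001,-0.003,-0.12],"claw":0.0878},{"turn":[0,-0.0025,-0.005],"dp":[-0.001,-0.003,-0.127],"claw":0.0878},{"turn":[0,-0.0025,-0.005],"dp":[-0.001,-0.003,-0.127],"claw":0.0878}]'
python3 - <<'E'
from g import *
my=R.from_euler('z',np.radians(-4.2)).apply([0,-1,0])
to([460.5,-347.3,123],tool([0,0,-1],my)); 
crop("scene",120,200,250,330,6,"pics/s8.png")
E
```

```text
t: 12.1
ee_pos: [461.3, -347.9, 123.9]
orientation: [3.138, -0.116, 0.003]
ft_force: [0.8, 0.1, 0.5]
width: 87.9
t 12.1 pos [ 461.3 -347.9  123.9] F [0.78 0.08 0.46] w 87.9 q [-0.67  0.48  1.8  -0.    0.85  0.98]
dp m [-0.0008  0.0006 -0.0009] turn [0.0014 0.0017 0.0006]
```

View pics/s8.png

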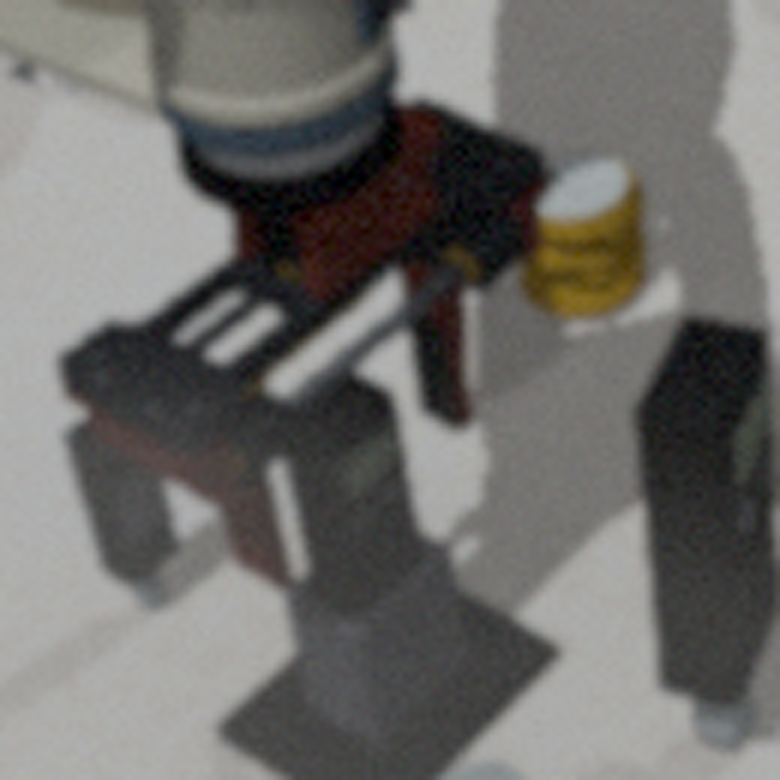

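```bash
python3 -m pendant '[{"turn":[0,0,0],"dp":[-0.0005,0,-0.0005],"claw":0.06},{"turn":[0,0,0],"dp":[-0.0005,0,-0.0005],"claw":0.03},{"turn":[0,0,0],"dp":[-0.0005,0,-0.0005],"claw":0.03},{"turn":[0,0,0],"dp":[-0.0005,0,-0.0005],"claw":0.03},{"turn":[0,0,0],"dp":[-0.0005,0,-0.0005],"claw":0.03},{"turn":[0,0,0],"dp":[-0.0005,0,-0.0005],"claw":0.03},{"turn":[0,0,0],"dp":[-0.0005,0,-0.0005],"claw":0.03},{"turn":[0,0,0],"dp":[-0.0005,0,-0.0005],"claw":0.03}]'
python3 -m pendant '[{"turn":[0,0,0],"dp":[0,0,0],"claw":0.03},{"turn":[0,0,0],"dp":[0,0,0],"claw":0.03}]'
```

```text
t: 12.95
ee_pos: [460.7, -348.6, 123.6]
orientation: [3.138, -0.118, 0.004]
ft_force: [0.4, -0.6, 0.8]
width: 39.7
t: 13.15
ee_pos: [460.8, -348.6, 123.6]
orientation: [3.138, -0.118, 0.004]
ft_force: [-0.2, -0.3, 0.3]
width: 40.0
```

```bash
python3 -m pendant '[{"turn":[0,0,0],"dp":[0,0,0.01],"claw":0.03},{"turn":[0,0,0],"dp":[0,0,0.025],"claw":0.03},{"turn":[0,0,0],"dp":[0,0,0.045],"claw":0.03},{"turn":[0,0,0],"dp":[0,0,0.065],"claw":0.03},{"turn":[0,0,0],"dp":[0,0,0.085],"claw":0.03},{"turn":[0,0,0],"dp":[0,0,0.11],"claw":0.03},{"turn":[0,0,0],"dp":[0,0,0.13],"claw":0.03},{"turn":[0,0,0],"dp":[0,0,0.14],"claw":0.03}]'
python3 - <<'E'
from g import *
print("decoy base",atz("scene",(240.5,321),5))
ring=np.array([570.,-48.6,57.9])
yd=R.from_euler('z',YAW).apply([0,-1,0])
tgt=ring+N*(126-19+40); print(tgt)
to(tgt,tool(-N,yd))
crop("scene",120,150,250,330,5,"pics/s9.png")
E
```

```text
t: 13.95
ee_pos: [461.5, -349.1, 266.8]
orientation: [3.135, -0.117, 0.009]
ft_force: [0.3, 0.3, -2.6]
width: 39.9
decoy base [ 587.90727273 -295.83709936    5.        ]
[540.03784702 -54.63054656 201.68769731]
t 13.95 pos [ 461.5 -349.1  266.8] F [ 0.29  0.32 -2.6 ] w 39.9 q [-0.67  0.3   1.7  -0.    1.13  0.98]
dp m [ 0.0786  0.2945 -0.0651] turn [ 0.0165 -0.2038  0.273 ]
```

View pics/s9.png

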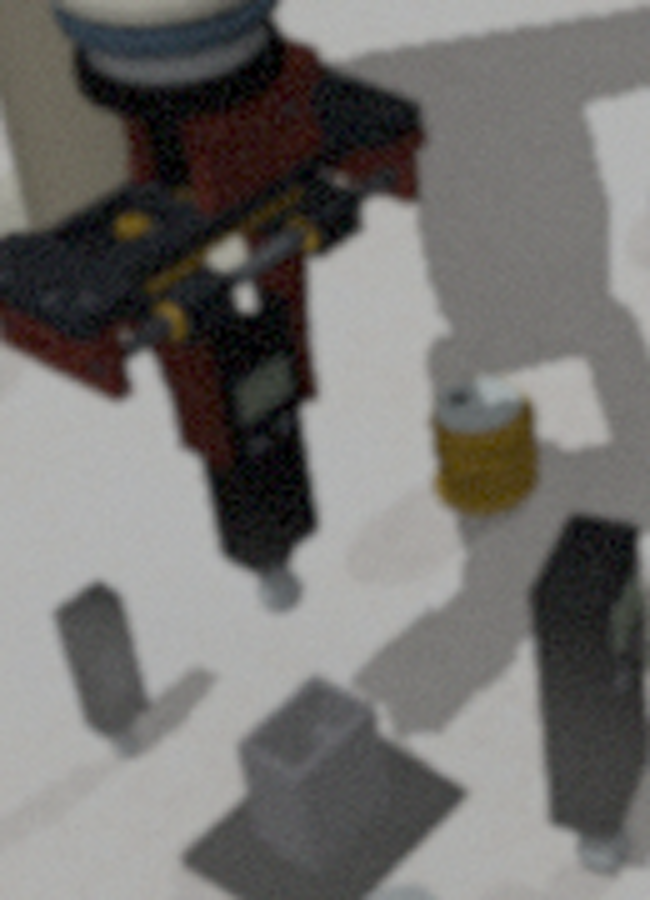

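```bash
python3 -m pendant '[{"turn":[0.001,-0.015,0.02],"dp":[0.003,0.012,0],"claw":0.03},{"turn":[0.003,-0.042,0.055],"dp":[0.014,0.05,0],"claw":0.03},{"turn":[0.006,-0.076,0.1],"dp":[0.026,0.098,0],"claw":0.03},{"turn":[0.009,-0.11,0.148],"dp":[0.039,0.146,0],"claw":0.03},{"turn":[0.012,-0.143,0.19],"dp":[0.052,0.194,0],"claw":0.03},{"turn":[0.0145,-0.176,0.235],"dp":[0.065,0.242,0],"claw":0.03},{"turn":[0.016,-0.195,0.26],"dp":[0.074,0.28,0],"claw":0.03},{"turn":[0.0165,-0.204,0.273],"dp":[0.0786,0.2945,0],"claw":0.03}]'
python3 - <<'E'
from g import *
ring=np.array([570.,-48.6,57.9])
yd=R.from_euler('z',YAW).apply([0,-1,0])
to(ring+N*(126-19+40),tool(-N,yd))
E
```

```text
t: 14.8
ee_pos: [538.0, -50.4, 262.2]
orientation: [-3.085, -0.314, -0.316]
ft_force: [0.4, 0.0, -1.7]
width: 40.1
t 14.8 pos [538.  -50.4 262.2] F [ 0.38  0.01 -1.71] w 40.1 q [-0.16  0.17  1.91  0.1   0.88  1.15]
dp m [ 0.002  -0.0042 -0.0605] turn [-0.0028 -0.0053 -0.0049]
```

```bash
python3 -m pendant '[{"turn":[-0.003,-0.005,-0.005],"dp":[0.001,-0.004,-0.02],"claw":0.03},{"turn":[-0.003,-0.005,-0.005],"dp":[0.002,-0.004,-0.045],"claw":0.03},{"turn":[-0.003,-0.005,-0.005],"dp":[0.002,-0.004,-0.06],"claw":0.03},{"turn":[-0.003,-0.005,-0.005],"dp":[0.002,-0.004,-0.06],"claw":0.03},{"turn":[-0.003,-0.005,-0.005],"dp":[0.002,-0.004,-0.06],"claw":0.03}]'
python3 - <<'E'
from g import *
ring=np.array([570.,-48.6,57.9])
yd=R.from_euler('z',YAW).apply([0,-1,0])
to(ring+N*(126-19+40),tool(-N,yd))
crop("scene",230,130,350,270,6,"pics/s10.png")
crop("top",230,120,350,240,5,"pics/t10.png")
o=ctrl.get_obs(); Rn=R.from_rotvec(o["orientation"]); az=Rn.apply([0,0,1]); print("tilt err deg",np.degrees(np.arccos(az@-N)))
for v in ([0,0,0],[0,0,97],[0,0,107],[0,0,107-38],[0,0,-46]):
    P=o["ee_pos"]+Rn.apply(v); print(v,P.round(1),((proj("scene",P)[0]-[230,130]+.5)*6-.5).round())
E
```

```text
t: 15.3
ee_pos: [540.9, -58.2, 203.2]
orientation: [-3.091, -0.301, -0.325]
ft_force: [0.0, -0.0, -1.9]
width: 39.6
t 15.3 pos [540.9 -58.2 203.2] F [ 0.01 -0.03 -1.91] w 39.6 q [-0.17  0.25  1.96  0.11  0.74  1.13]
dp m [-0.0009  0.0036 -0.0015] turn [0.0013 0.0002 0.0046]
tilt err deg 0.22532309022439737
[0, 0, 0] [541.8 -58.4 204.4] [258. 424.]
[0, 0, 97] [561.9 -54.6 109.5] [299. 602.]
[0, 0, 107] [563.9 -54.3  99.8] [303. 619.]
[0, 0, 69] [556.1 -55.7 136.9] [287. 552.]
[0, 0, -46] [532.3 -60.1 249.3] [237. 334.]
```

View pics/s10.png

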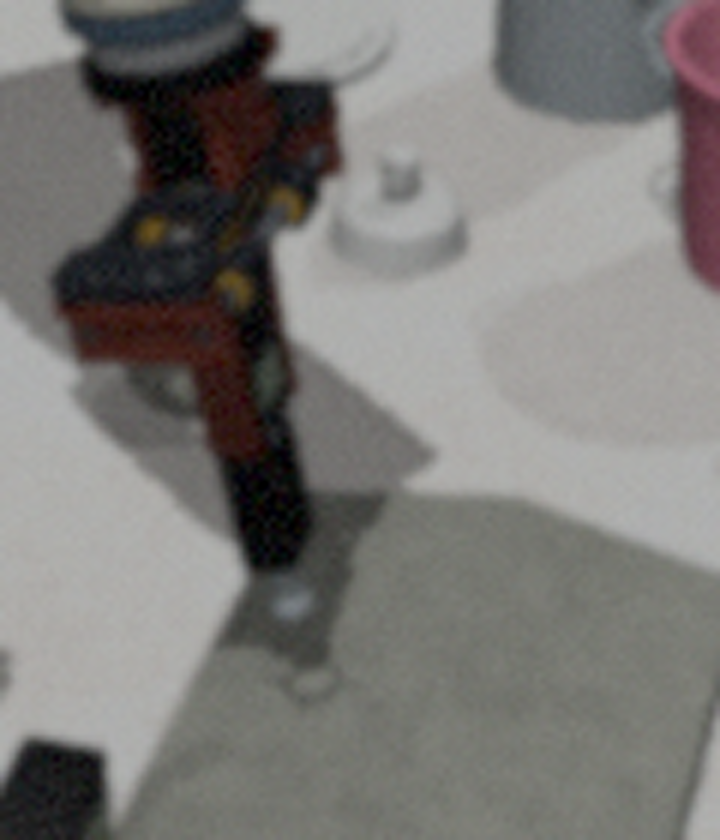

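View pics/t10.png

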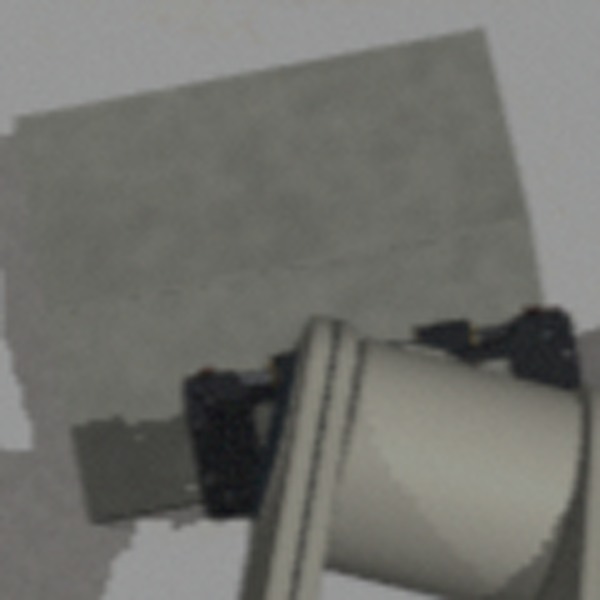

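```bash
python3 -m pendant '[{"turn":[0.001,0,0.004],"dp":[0.001,0.0035,-0.008],"claw":0.03},{"turn":[0.001,0,0.004],"dp":[0.003,0.004,-0.018],"claw":0.03},{"turn":[0.001,0,0.004],"dp":[0.0053,0.005,-0.03],"claw":0.03},{"turn":[0.001,0,0.004],"dp":[0.0053,0.005,-0.032],"claw":0.03},{"turn":[0.001,0,0.004],"dp":[0.0053,0.005,-0.032],"claw":0.03},{"turn":[0.001,0,0.004],"dp":[0.0053,0.005,-0.032],"claw":0.03}]'
cat > chk.py <<'E'
import sys
from g import *
from workcell import imaging
ring=np.array([570.,-48.6,57.9]); gap=float(sys.argv[1]); out=sys.argv[2]
yd=R.from_euler('z',YAW).apply([0,-1,0])
to(ring+N*(126-19+gap),tool(-N,yd))
ims=[imaging.get_image("scene")["pixels"].astype(float) for _ in range(3)]
im=np.mean(ims,0).astype(np.uint8); cv2.imwrite(f"pics/{out}_full.png",im)
u0,v0,k=255,200,12
cv2.imwrite(f"pics/{out}.png",cv2.resize(im[v0:v0+50,u0:u0+60],None,fx=k,fy=k,interpolation=cv2.INTER_CUBIC))
o=ctrl.get_obs(); Rn=R.from_rotvec(o["orientation"]); az=Rn.apply([0,0,1]); print("tilt err deg",np.degrees(np.arccos(az@-N)).round(2),"F.N",round(o["ft_force"]@N,2))
cp=lambda uv:((uv-[u0,v0]+.5)*k-.5).round(1)
print("pred ball",cp(proj("scene",o["ee_pos"]+97*az)[0]),"pred tip",cp(proj("scene",o["ee_pos"]+107*az)[0]),"housing bottom",cp(proj("scene",o["ee_pos"]+69*az)[0]))
rp=np.array([281.9,243.1]); print("ring px",cp(rp),"wanted ball",cp(rp+proj("scene",ring+(10+gap)*N)[0]-proj("scene",ring)[0]))
print("px/10mm along x,y local:",[((proj("scene",ring+10*np.array(d))-proj("scene",ring))[0]*k).round(1) for d in (np.cross(-yd,N),-yd)])
E
python3 chk.py 8 s11
```

```text
t: 16.0
ee_pos: [546.7, -53.1, 171.5]
orientation: [-3.089, -0.307, -0.327]
ft_force: [0.5, 0.1, -2.3]
width: 39.5
t 16.0 pos [546.7 -53.1 171.5] F [ 0.52  0.07 -2.29] w 39.5 q [-0.16  0.31  1.97  0.12  0.67  1.13]
dp m [-0.0002 -0.0002 -0.0011] turn [0.0005 0.0014 0.0005]
tilt err deg 0.14 F.N -2.4
pred ball [325.9 465.2] pred tip [333.6 498.7] housing bottom [303.8 369.6]
ring px [328.3 522.7] wanted ball [314.5 462.8]
px/10mm along x,y local: [array([40.1,  2.2]), array([ 12.4, -26.8])]
```

View pics/s11.png

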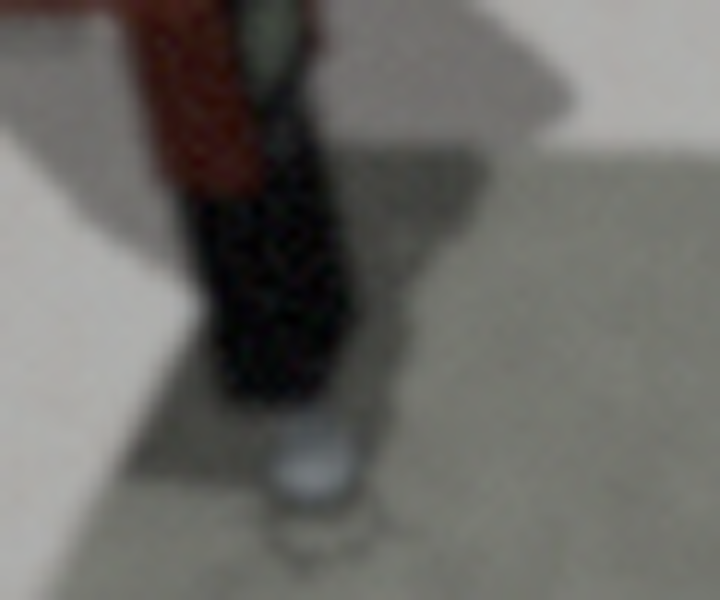

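```bash
cat > ov.py <<'E'
import sys
from g import *
src,out=sys.argv[1],sys.argv[2]; sh=np.array([float(sys.argv[3]),float(sys.argv[4])])
im=cv2.imread(f"pics/{src}_full.png"); u0,v0,k=240,150,7
c=cv2.resize(im[v0:v0+85,u0:u0+80],None,fx=k,fy=k,interpolation=cv2.INTER_CUBIC); c=cv2.convertScaleAbs(c,alpha=1.6,beta=25)
o=ctrl.get_obs(); Rn=R.from_rotvec(o["orientation"]); p=o["ee_pos"]
cp=lambda P:tuple(int(x) for x in ((proj("scene",P)[0]+sh-[u0,v0]+.5)*k-.5))
def ln(a,b,col): cv2.line(c,cp(p+Rn.apply(a)),cp(p+Rn.apply(b)),col,1)
for z0 in(-46,69):
  q=[[13,20,z0],[13,-20,z0],[-13,-20,z0],[-13,20,z0]]
  for i in range(4): ln(q[i],q[(i+1)%4],(0,255,0))
for x in(13,-13):
  for y in(20,-20): ln([x,y,-46],[x,y,69],(0,255,0))
for y in(20,-20): ln([-10,y,0],[10,y,0],(0,255,255))
t=np.linspace(0,6.3,40); d=(proj("scene",p+Rn.apply([0,0,97]))); 
cv2.circle(c,cp(p+Rn.apply([0,0,97])),23,(255,0,255),1)
cv2.imwrite(f"pics/{out}.png",c)
E
python3 ov.py s11 o11 -1 -0.1
```

```text
(no output)
```

View pics/o11.png

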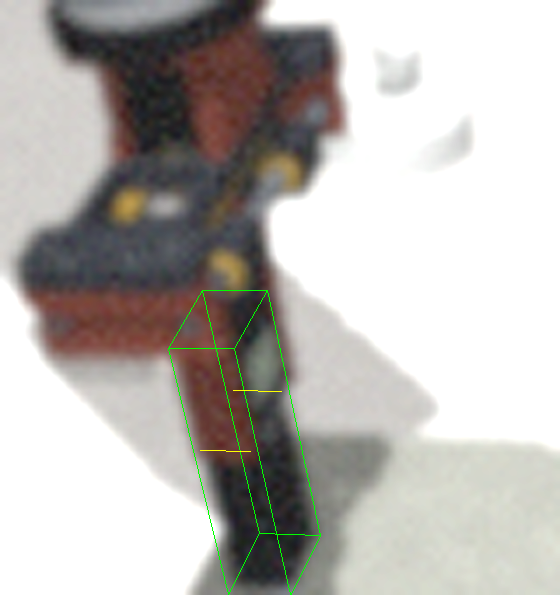

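Run:
```python
from g import *
Rn=tool([0,0,-1],R.from_euler('z',np.radians(-4.2)).apply([0,-1,0]))
p=np.array([461.5,-349.1,267.3])
for z in(69,97,107): print(z,((proj("scene",p+Rn.apply([0,0,z]))[0]-[120,150]+.5)*5-.5))
# dark mask of meter in s11
im=cv2.imread("pics/s11_full.png"); b=im.max(2).astype(int)
for v in range(212,236): print(v,b[v,262:292])
```

```text
69 [275.26759394 546.95628941]
97 [284.10378775 592.64436564]
107 [287.17956631 608.54786526]
212 [113 113 114 115 104  80  58  53  47  53  48  46  48  41  34  30  30  27
  17  36  63  74  79  81  84  82  84  83  83  82]
213 [114 113 115 114 107  88  65  51  44  44  47  51  49  45  34  21  22  13
  14  27  49  62  71  71  68  71  73  70  67  67]
214 [116 114 117 116 113  92  69  53  45  45  47  49  48  44  33  19  12  21
  12  18  42  60  66  70  68  67  68  69  68  65]
215 [114 116 117 116 113 101  82  59  41  35  39  43  44  35  30   9   8  14
   6  15  35  56  70  68  69  69  69  67  68  64]
216 [119 116 115 114 114 110  96  65  32  24  25  25  25  21  15  18  15  15
  16  17  33  56  65  69  68  65  69  67  65  67]
217 [126 119 115 115 115 115 105  75  37  22   7  12  14  20   3  13  18   6
   9  14  26  49  63  67  70  65  66  66  68  64]
218 [141 128 120 113 113 115 108  81  45  18  10  12  10  18  12  14  10  14
   9  11  17  39  59  66  68  69  73  70  70  71]
219 [163 148 131 120 117 116 109  86  52  24   4  12  17  12   6  12  15   5
  14   9  26  43  61  65  68  72  77  75
[... 1341 characters left out ...]
  9  10  11  19
  17  24  31  51  66  70  72  76  92 108 117 119]
231 [176 174 175 173 169 154 125  91  71  64  48  31  25   8  13   8  13   9
  17  16  40  62  68  73  75  85 103 116 119 119]
232 [173 174 173 173 162 140 108  80  68  64  54  36  19  15  11  13  14  22
  17  30  47  64  70  74  76  90 108 119 120 119]
233 [173 174 171 168 153 122  92  72  68  66  61  47  35  31  34  23  30  32
  37  48  59  67  73  75  74  89 109 117 119 119]
234 [174 173 171 161 140 106  78  69  69  70  67  57  55  48  49  51  52  57
  64  66  68  71  71  70  76  85 105 116 116 119]
235 [172 172 168 151 122  88  72  66  70  71  71  68  65  64  62  69  72  77
  77  79  76  79  75  71  78  90 106 112 116 117]
```

```bash
cat > av.py <<'E'
from g import *
from workcell import imaging
F=[];P=[];Z=[]
for i in range(24):
    imaging.get_image("scene"); o=ctrl.get_obs(); F.append(o["ft_force"]); P.append(o["ee_pos"]); Z.append(R.from_rotvec(o["orientation"]).apply([0,0,1]))
F=np.mean(F,0);P=np.mean(P,0);z=np.mean(Z,0);z/=np.linalg.norm(z); ring=np.array([570.,-48.6,57.9])
L=R.from_euler('z',YAW)
d=P-ring; print("t",o["t"],"F",F.round(2),"F.N",round(F@N,2),"TCP height over face",round(d@N,2),"aim err local x,y",(L.inv().apply(d-(d@N)*N))[:2].round(2),"tilt deg",np.degrees(np.arccos(-z@N)).round(2),"tilt vec",(z+N).round(4),"pos",P.round(2))
E
python3 av.py
python3 -m pendant '[{"turn":[0.0005,0.001,0],"dp":[0.0003,0.0001,-0.002],"claw":0.03},{"turn":[0.0005,0.001,0],"dp":[0.001,0.0002,-0.005],"claw":0.03},{"turn":[0.0005,0.001,0],"dp":[0.001,0.0002,-0.005],"claw":0.03}]'
python3 av.py
```

```text
t 17.35 F [ 0.01 -0.08 -2.2 ] F.N -2.15 TCP height over face 116.25 aim err local x,y [0.42 0.18] tilt deg 0.1 tilt vec [ 0.0017 -0.0006  0.0003] pos [546.68 -53.11 171.7 ]
t: 17.65
ee_pos: [547.4, -52.8, 166.1]
orientation: [-3.089, -0.307, -0.324]
ft_force: [-0.6, 0.8, -1.8]
width: 40.0
t 18.85 F [-0.04  0.04 -1.94] F.N -1.89 TCP height over face 111.07 aim err local x,y [0.33 0.21] tilt deg 0.03 tilt vec [ 0.0005 -0.0001  0.0001] pos [547.65 -52.89 166.61]
```

```bash
python3 -m pendant '[{"turn":[0,0,0],"dp":[0.0002,0,-0.0015],"claw":0.03},{"turn":[0,0,0],"dp":[0.0003,-0.0001,-0.003],"claw":0.03},{"turn":[0,0,0],"dp":[0.0003,-0.0001,-0.003],"claw":0.03}]'
python3 av.py
python3 chk.py 1 s12
```

```text
t: 19.15
ee_pos: [547.8, -53.0, 163.3]
orientation: [-3.089, -0.307, -0.325]
ft_force: [-0.1, 0.0, -1.9]
width: 39.8
t 20.35 F [-0.15  0.06 -1.98] F.N -1.91 TCP height over face 108.08 aim err local x,y [-0.02  0.05] tilt deg 0.03 tilt vec [ 0.0005 -0.0001  0.0001] pos [547.94 -52.99 163.62]
t 20.35 pos [547.9 -53.  163.6] F [-0.82  0.53 -3.01] w 39.7 q [-0.16  0.32  1.98  0.12  0.65  1.12]
dp m [ 0.     -0.     -0.0001] turn [0.     0.0006 0.0005]
tilt err deg 0.03 F.N -1.53
pred ball [328.9 493.1] pred tip [336.5 526.3] housing bottom [307.1 398.4]
ring px [328.3 522.7] wanted ball [319.9 486.2]
px/10mm along x,y local: [array([40.1,  2.2]), array([ 12.4, -26.8])]
```

View pics/s12.png

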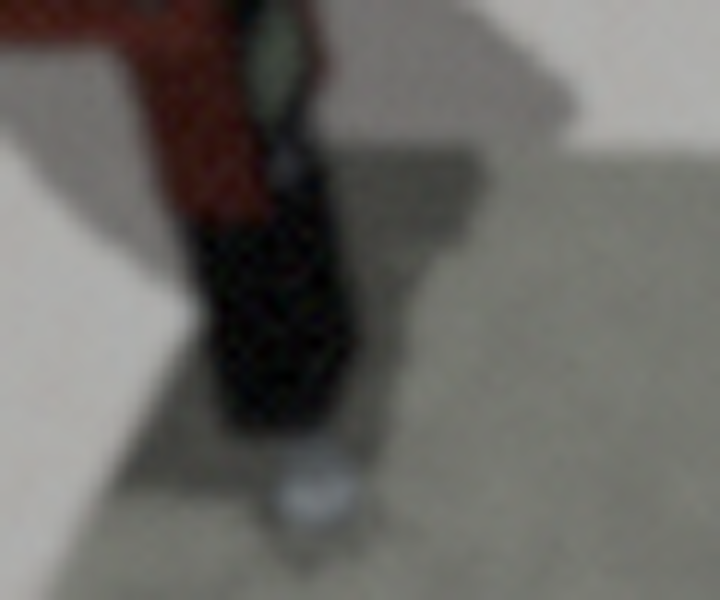

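```bash
python3 -m pendant '[{"turn":[0,0,0],"dp":[0.0005,0.0004,0.0001],"claw":0.03},{"turn":[0,0,0],"dp":[0.0009,0.0005,-0.0019],"claw":0.03},{"turn":[0,0,0],"dp":[0.0009,0.0005,-0.0019],"claw":0.03}]'
python3 av.py
python3 -m pendant '[{"turn":[0,0,0],"dp":[0.0002,0,-0.001],"claw":0.03},{"turn":[0,0,0],"dp":[0.0004,0.0001,-0.002],"claw":0.03},{"turn":[0,0,0],"dp":[0.0004,0.0001,-0.002],"claw":0.03}]'
python3 av.py
```

```text
t: 20.8
ee_pos: [549.0, -52.5, 161.7]
orientation: [-3.089, -0.307, -0.326]
ft_force: [-0.1, -0.1, 0.6]
width: 39.9
t 22.0 F [ 0.19 -0.01  0.12] F.N 0.08 TCP height over face 106.08 aim err local x,y [0.66 0.32] tilt deg 0.05 tilt vec [ 0.0008 -0.0002  0.0002] pos [548.96 -52.51 161.8 ]
t: 22.3
ee_pos: [549.4, -52.4, 159.7]
orientation: [-3.089, -0.307, -0.326]
ft_force: [1.0, 0.6, 1.5]
width: 39.9
t 23.5 F [ 0.32 -0.23  1.33] F.N 1.24 TCP height over face 104.01 aim err local x,y [0.58 0.35] tilt deg 0.04 tilt vec [ 0.0007 -0.0002  0.0001] pos [549.3  -52.4  159.76]
```

```bash
python3 -m pendant '[{"turn":[0,0,0],"dp":[0.0002,0,-0.001],"claw":0.03},{"turn":[0,0,0],"dp":[0.0003,0,-0.0016],"claw":0.03},{"turn":[0,0,0],"dp":[0.0003,0,-0.0016],"claw":0.03}]'
python3 av.py
python3 chk.py -4.7 s13; python3 ov.py s13 o13 -1 -0.3
```

```text
t: 23.8
ee_pos: [549.6, -52.4, 158.1]
orientation: [-3.089, -0.307, -0.326]
ft_force: [-0.3, 0.1, 2.6]
width: 40.4
t 25.0 F [0.58 0.28 1.91] F.N 1.73 TCP height over face 102.38 aim err local x,y [0.52 0.32] tilt deg 0.04 tilt vec [ 0.0007 -0.0001  0.0001] pos [549.59 -52.39 158.15]
t 25.0 pos [549.6 -52.4 158.1] F [0.32 0.48 1.7 ] w 39.8 q [-0.16  0.33  1.98  0.12  0.64  1.12]
dp m [-0.0004 -0.0004 -0.0002] turn [0.0001 0.0006 0.0005]
tilt err deg 0.04 F.N 1.84
pred ball [335.9 511.5] pred tip [343.4 544.5] housing bottom [314.2 417.4]
ring px [328.3 522.7] wanted ball [324.3 505.2]
px/10mm along x,y local: [array([40.1,  2.2]), array([ 12.4, -26.8])]
```

View pics/s13.png

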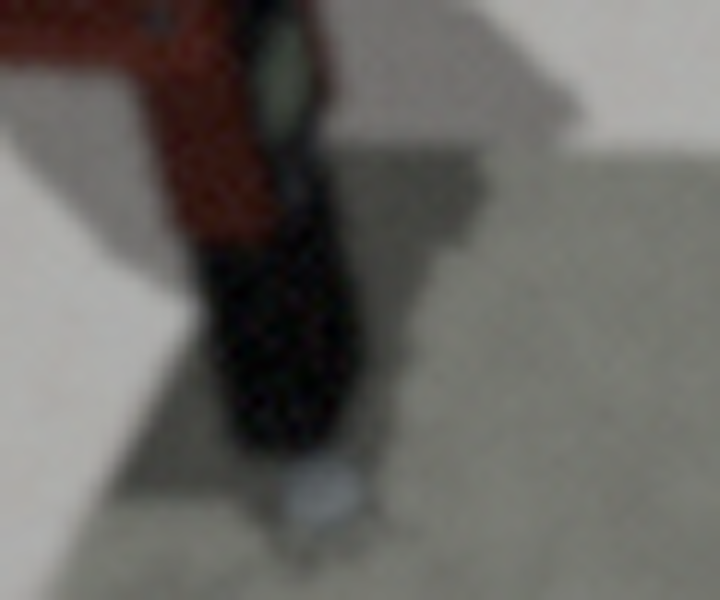

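View pics/o13.png

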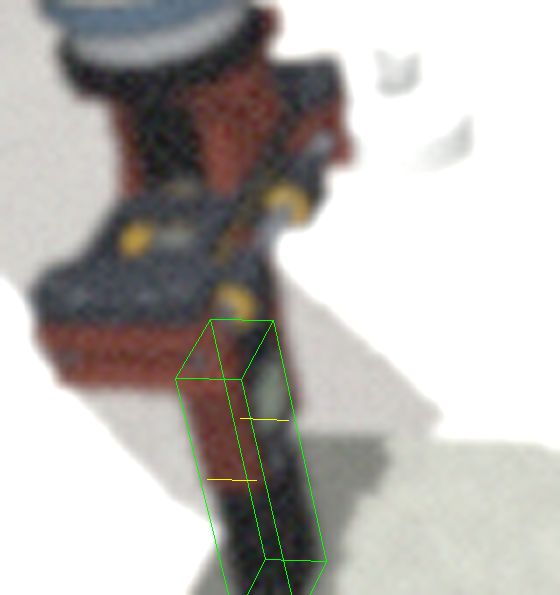

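View pics/s13_full.png

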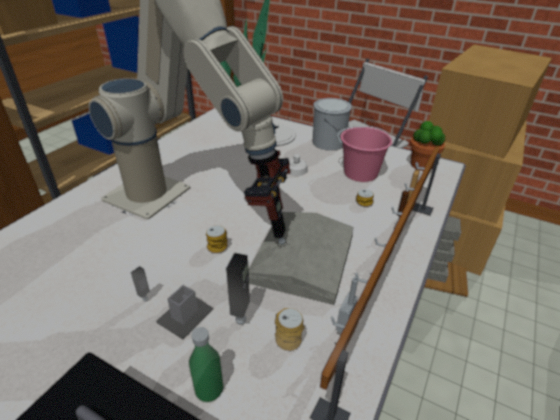

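```bash
python3 -m pendant '[{"turn":[0,0,0],"dp":[0,0,-0.0003],"claw":0.03},{"turn":[0,0,0],"dp":[0,0,-0.0003],"claw":0.03}]'
python3 av.py; python3 av.py
python3 - <<'E'
from workcell import imaging
import cv2
cv2.imwrite("pics/tend.png",imaging.get_image("top")["pixels"])
E
```

```text
t: 25.35
ee_pos: [549.6, -52.4, 157.8]
orientation: [-3.089, -0.307, -0.326]
ft_force: [1.4, 0.4, 2.0]
width: 39.6
t 26.55 F [0.88 0.25 2.28] F.N 2.04 TCP height over face 102.08 aim err local x,y [0.46 0.31] tilt deg 0.04 tilt vec [ 0.0006 -0.0001  0.0001] pos [549.58 -52.39 157.84]
t 27.75 F [1.15 0.16 2.35] F.N 2.06 TCP height over face 102.07 aim err local x,y [0.43 0.31] tilt deg 0.04 tilt vec [ 0.0006 -0.0001  0.0001] pos [549.56 -52.4  157.83]
```

View pics/tend.png

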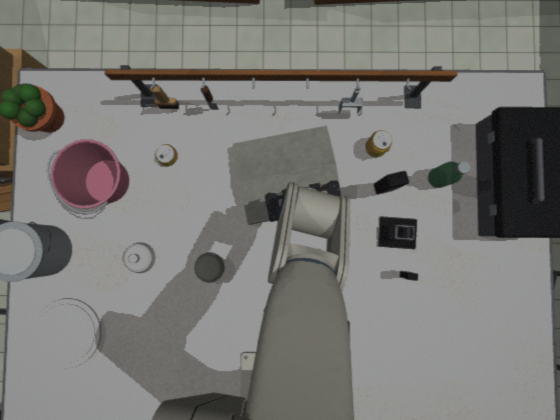

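Run:
```python
from workcell import ctrl
print(ctrl.close_job()); o=ctrl.get_obs(); print(o["t"],o["ee_pos"],o["ft_force"],o["width"])
```

```text
the job is handed in; nothing more can be done
None
the job is handed in; nothing more can be done
```

I lifted the hood square off the stone and stood it rim down on bare table at about (381, 412) mm. Then I drew the meter out of its stand and pressed its ball onto the ringed spot. I handed the job in at about 28 s, still holding it there.

Last checks:
- **Press:** about 4.0 N along the face normal after taking off the meter's weight, which is a head travel of about 6 mm. The height drop since contact also gives about 6 mm.
- **Square:** the tool axis was within 0.1° of the face normal. In the camera picture the housing lined up with the tool to within about 1–2°.
- **On the spot:** in the scene picture the ball's centre was within about 2 pixels of the 12× enlargement (under 1 mm) of where it should be over the ring.
- **Hood and other objects:** in the last top picture the hood stands upright, and the cans, pail, bottle and weight are where they were at the start.

What disagreed or failed:
- **Camera mismatch:** the two cameras placed the ring about 4.5 mm apart, and the scene camera showed the ball about 1 pixel (about 3 mm) off its predicted place. I centred the ball on the ring by comparing them in the same scene picture. The arm hid the ring from the top camera, so that view could not confirm it.
- **Hood set-down:** feeling for the table pressed the hood down with about 20 N for a moment before I released it.
- **Hand-in:** no state could be read after handing in, so the final second is unchecked.

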